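# Set the heat knob on top of the timer ring of a cup warmer

## Task

The mug on the cup warmer should be kept hot. In front of it is a double control: a narrow bar knob (heat) standing on a wide low ring (timer). Turn only the bar knob clockwise until its white pointer stands at the long twelve o'clock mark, straight towards the mug's plate, without turning the ring beneath it; leave the plain single knob beside it and the mug as they are, and let go.

Things in the scene. Friction and masses are not known exactly. Their poses are not given: they have to be found in the camera images.
- heat (a joint): Angle (rad) of the heat knob, the inner and upper one of the double control; vertical axis. 0 = off, pointer at the dot (9 o'clock); grows clockwise seen from above; 1.571 = pointer at the long mark (12 o'clock, straight away from the warmer's front edge). Stops at 0 and 2.62. Starts at 0.25 to 0.75; light steady friction (0.04 N m), stays where it is left.
- heat_grip (a point): Grip point of the heat knob on its axis: an upright black bar 40 mm long, 14 mm thick. The point is 15 mm below the bar's top, 75 mm above the worktop. The frame turns with the knob: x along the bar to its white pointer end, z up. 21 mm below it is the top of the knob's own round foot (38 mm across); 25 mm below it the top of the timer ring. The centre of the mug's plate is 136 mm beyond.
- ring_tab (a point): Tab on the rim of the timer ring, the outer knob of the double control: 60 mm across, 12 mm high, top 50 mm above the worktop, on the heat knob's axis. The point is 32 mm from the axis, 6 mm below the ring's top; x points away from the axis. The ring turns easily (0.02 N m). It sits on the warmer, a flat box 250 x 380 x 35 mm (depth, width, height) with two steel plates.
- plain_pointer (a point): Pointer end of the plain single knob of the empty plate: the same bar (40 x 14 mm) without a ring, 12 mm lower than the heat knob, its axis 190 mm to the left or right of the double control. The point is 20 mm from its axis, 59 mm above the worktop; x points away from the axis.
- mug: Cream mug, 92 mm across, 127 mm with its handle (towards -y of its frame), 93 mm high, on the warmer's plate behind the double control. Origin: centre of the underside of mug and handle together, 37 mm above the worktop.

How it is judged:
At the end, for the whole second after the job is handed in: The heat knob rests at 1.57 rad within 0.2 rad (11 degrees) and is released; the ring's tab is within 6 mm (about 11 degrees) and the plain knob's pointer end within 5 mm (about 14 degrees) of where it started, and the mug within 15 mm (value of joint heat between 1.3708 and 1.7708 rad and velocity of joint heat between -0.05 and 0.05 rad/s and distance of ring_tab from where it was at the start of the episode below 0.006 m and distance of plain_pointer from where it was at the start of the episode below 0.005 m and distance of mug from where it was at the start of the episode below 0.015 m); the robot touches nothing.
It fails at once if the timer ring is turned by more than about 11 degrees (its tab moves more than 6 mm) (distance of ring_tab from where it was at the start of the episode above 0.006 m).
It fails at once if the plain knob is turned (its pointer end moves more than 5 mm) (distance of plain_pointer from where it was at the start of the episode above 0.005 m).
It fails at once if the mug is pushed more than 15 mm (distance of mug from where it was at the start of the episode above 0.015 m).
It also fails if it takes over 32 s, if anything falls off the work surface, if the arm or the gripper's body presses on something with over 40 N, if the wrist force passes 120 N, or if a joint passes its speed limit or range.

## Robot

A 6-joint arm with a two-finger parallel gripper is mounted at the origin on a cart in front of the work surface, level with it; the furniture and walls round the work are solid. World frame = base frame: x ahead of the robot, y to its left, z up, the work surface at z = 0. Lengths are in m, angles in rad, forces in N, time in s.
With the tool pointing down it reaches from about 0.3 to 0.775 m from the base axis. Payload 14.6 kg.
Tool frame: the origin (TCP) lies midway between the tips of the shut fingers; the grasp point (between the pads) lies 19 mm behind it; z points along the fingers, y is the line along which they close (so a half turn about z gives the same grasp; the last joint's range is limited). The gripper opens to 94 mm and grips with 3 to 60 N. Pads are 16 mm wide; open, the fingers measure 119 mm over their backs; the gripper's body (75 mm by 177 mm) begins 78 mm behind the grasp point.
Start: joints at [1.084, 0.3, 1.521, -0, 1.321, -0.067], TCP at [0.224, 0.502, 0.205] pointing down, gripper open.
Joint ranges: [-3.03, 3.03], [-0.79, 2.21], [0.23, 2.52], [-1.04, 4.18], [0, 3.07], [-2.55, 2.55]. Speed limits (rad/s): [2.22, 2.22, 2.57, 3.14, 3.14, 3.14].

## Interface

Orientations are given as [roll, pitch, yaw] about the fixed x, y, z axes, in that order (R = Rz(yaw) Ry(pitch) Rx(roll)).
In Python, from station import telemetry, optics, ctrl gives the robot as it stands.
- The arm moves only by the tool carry_out, never from a script. Its argument "plan" is a list that holds one entry, the list of rows, each a list of 7 numbers: the shift along the tool's x, y, z in mm, then the turn, a rotation vector about the tool's x, y, z in rad, then the finger opening in mm, from 0 to 94. A call has 1 to 20 rows; each row shifts and turns the commanded pose from where the row before left it, along the tool's axes as they then stand; what a row does not reach is not made up. A row lasts 1/12 s, in which the tool goes at most 41.7 mm and 7.16 degrees, less where a joint would pass 70% of its speed; a pose out of reach is approached as far as the arm can. A call with a gripper value outside its range is refused whole. The fingers move at their own pace and stop on an object; "squeeze" is the grip in N (left out, the last holds). Time passes only in rows, so rows that do not move let the fingers close. It gives the time, the measured TCP pose, the force, the opening and the grip force at its end, in the units of the state.
- telemetry.get_obs(): the state, without advancing time (a new reading comes with each control period).
- optics.camera(name): name is "scene" or "top" or "wrist"; returns a dict with "pixels" (420x560x3 uint8, red, green, blue), "intrinsics" (3x3 intrinsics, pixels), "origin" and "rotation" of the camera in the world. Camera axes: x right, y down, z forward; pixel columns grow to the right and rows downward; lengths in m; the calibration is good to about 2 mm. The wrist camera is an equidistant fisheye: a pixel r from the principal point sees the ray r / f radians off the axis. A picture is of the moment at which its call begins. There is no depth.
- ctrl.hand_in(): hands the job in; it is judged then, once.
The state is a dict: "time_s": time; "qpos": joint angles; "joint_vel": joint speeds; "tau": joint torques, N m; "ee_pos": TCP position; "eef_rot": TCP orientation; "force": force on the tool from outside, world axes, zero at the start; "moment": the same for the moment, N m; "grip_width": finger opening in m; "grip_force": force on a finger pad.
Only numpy, scipy, OpenCV 4.12 (cv2) and the standard library are available. Lean on these libraries where they do the work, as an engineer would, in place of code of your own. Each camera call takes 0.05 s, during which the arm holds its last target. There are 200 camera calls.

## Working session

There is one attempt and no reset: what is moved stays moved. The work goes in short steps, Python scripts to look and compute and a tool call to move; the robot and the scene stay as the last step left them, time stands still between calls to the robot, and variables do not carry over. Pictures are saved under pics/ and viewed, at most 10 in all, crops included, and the job is handed in when it is done.

Besides the shell and the picture viewer there is one more tool, called after "Emit:" as name(argument=value, ...), one argument or row to a line, values as JSON. carry_out: Moves the arm, as the interface text tells. Its arguments: {"type":"object","properties":{"plan":{"type":"array","items":{"type":"array","items":{"type":"array","items":{"type":"number"}}}},"squeeze":{"type":"number"}},"required":["plan"]}

```bash
mkdir -p pics
python3 - <<'E'
from station import telemetry, optics
import cv2,numpy as np
o=telemetry.get_obs(); print({k:np.round(v,3) for k,v in o.items()})
ims=[]
for n in("top","scene"):
    c=optics.camera(n); print(n,c["intrinsics"],c["origin"],c["rotation"])
    im=c["pixels"][:,:,::-1]; cv2.imwrite(f"pics/{n}0.png",im)
E
```

```text
{'time_s': np.float64(0.0), 'qpos': array([ 1.084,  0.3  ,  1.522, -0.   ,  1.321, -0.067]), 'joint_vel': array([-0.   ,  0.   , -0.001,  0.   , -0.001, -0.   ]), 'tau': array([-4.0000e-03, -5.3180e+01, -3.5273e+01,  7.1000e-02,  2.4000e-02,
       -0.0000e+00]), 'ee_pos': array([0.224, 0.502, 0.205]), 'eef_rot': array([-3.14 , -0.   ,  2.722]), 'force': array([ 0.434, -0.305,  0.156]), 'moment': array([ 0.019,  0.008, -0.044]), 'grip_force': np.float64(0.0), 'grip_width': np.float64(0.094)}
top [[536.9367659    0.         290.32766869]
 [  0.         536.9367659  213.51270372]
 [  0.           0.           1.        ]] [ 0.3812867  -0.01195497  0.93734357] [-2.94236096  0.01185775 -1.55469582]
scene [[430.9960388    0.         278.94306688]
 [  0.         430.9960388  205.6204351 ]
 [  0.           0.           1.        ]] [0.29751345 0.5082327  0.70254834] [-2.3931212  -0.00515439 -2.74199903]
```

View pics/top0.png

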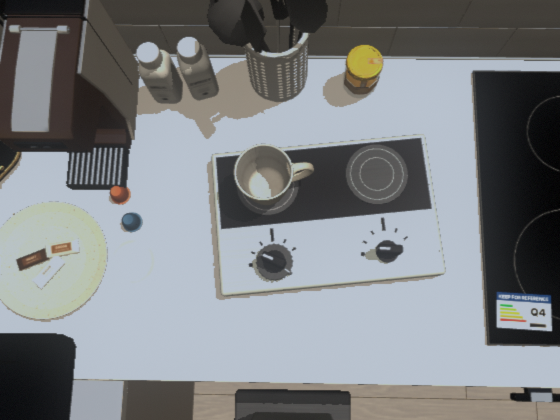

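View pics/scene0.png

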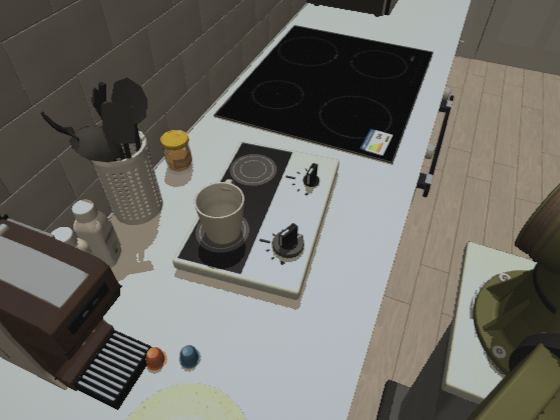

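The top view shows the double control at about (273,261), the plain knob at (387,251), and the mug at (265,175) with its handle to the right. I'll zoom in on the double control.

```bash
cat > h.py <<'E'
import numpy as np,cv2
from scipy.spatial.transform import Rotation as R
def rot(r): 
    r=np.array(r); return r if r.shape==(3,3) else R.from_euler('xyz',r).as_matrix()
def ray(c,u,v,z):
    d=rot(c["rotation"])@np.linalg.inv(c["intrinsics"])@np.array([u,v,1.]); o=np.array(c["origin"])
    return o+d*(z-o[2])/d[2]
E
python3 - <<'E'
from station import optics
from h import *
c=optics.camera("top"); im=c["pixels"][:,:,::-1]
a=cv2.resize(im[225:295,235:315],(800,700)[:2],interpolation=cv2.INTER_CUBIC)[:600]
cv2.imwrite("pics/crop1.png",a)
# warmer corners at z=.035, knob guess
for p in [(213,153),(430,136),(443,274),(222,294)]: print(p,ray(c,*p,.035).round(4))
for p in [(273,261),(267,258)]: print(p,ray(c,*p,.09).round(4))
E
```

```text
(213, 153) [0.6699 0.1393 0.035 ]
(430, 136) [ 0.7059 -0.2419  0.035 ]
(443, 274) [ 0.4637 -0.2551  0.035 ]
(222, 294) [0.4249 0.1134 0.035 ]
(273, 261) [0.4752 0.027  0.09  ]
(267, 258) [0.4798 0.0366 0.09  ]
```

View pics/crop1.png

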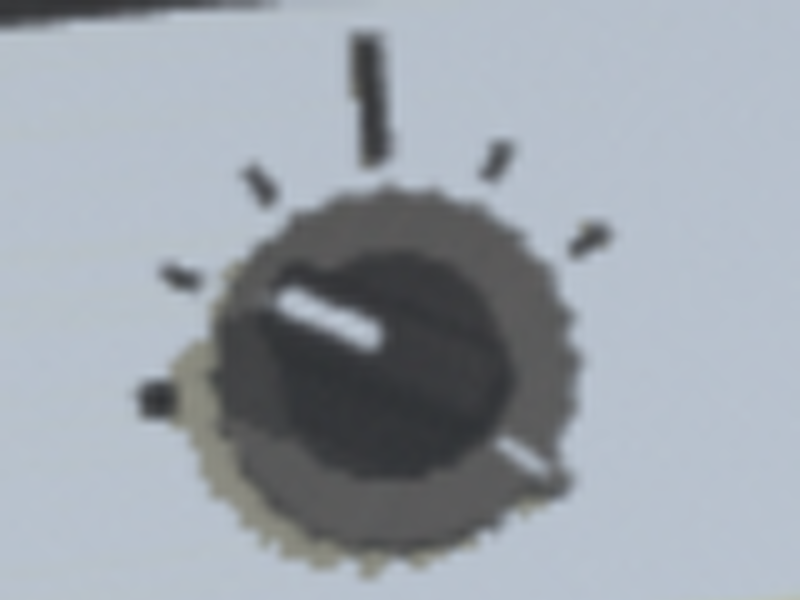

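The crop (×10, offset 235,225) shows the ring centred at about (274.5,262.2). The white pointer runs from (263.5,254.8) at its end to (272.5,258.8). The ring tab is at (290.5,273) and the long mark runs from (271.5,229) to (272.5,241).

Run:
```python
from station import optics,telemetry
from h import *
c=optics.camera("top")
rc=ray(c,274.2,262,.05); p1=ray(c,263.3,254.6,.09); p0=ray(c,272.3,258.6,.09)
m1=ray(c,271.3,228.5,.035);m0=ray(c,272.3,240.5,.035);dot=ray(c,250.5,264.8,.035)
an=lambda v:np.degrees(np.arctan2(v[1],v[0]))
print("ring",rc,"ptr",p1,p0,"yaw",an(p1-p0),"from centre",an(p1-rc),np.linalg.norm((p1-rc)[:2]))
print("axis yaw",an(m1-m0),an(m1-rc),"dot",an(dot-rc), np.linalg.norm((dot-rc)[:2]))
f=ray(c,430,136,.035)-ray(c,443,274,.035); b=ray(c,213,153,.035)-ray(c,430,136,.035);g=ray(c,222,294,.035)-ray(c,443,274,.035)
print("warmer",an(f),an(b)-90,an(g)-90)
# scene view cross-check
c=optics.camera("scene"); im=c["pixels"][:,:,::-1]
cv2.imwrite("pics/crop2.png",cv2.resize(im[210:270,250:330],(800,600),interpolation=cv2.INTER_CUBIC))
o=telemetry.get_obs();print(R.from_euler('xyz',o['eef_rot']).as_matrix().round(3))
```

```text
ring [0.47797626 0.02684603 0.05      ] ptr [0.48512173 0.04265485 0.09      ] [0.47896732 0.02822618 0.09      ] yaw 66.89979343539197 from centre 65.67735348865975 0.017348677986842115
axis yaw 6.019039377332925 6.660476222318861 dot 95.19400319287108 0.040632995977274156
warmer 3.10083624293935 5.382804684911207 6.012700408357205
[[-0.913  0.408 -0.   ]
 [ 0.408  0.913 -0.   ]
 [ 0.    -0.001 -1.   ]]
```

View pics/crop2.png

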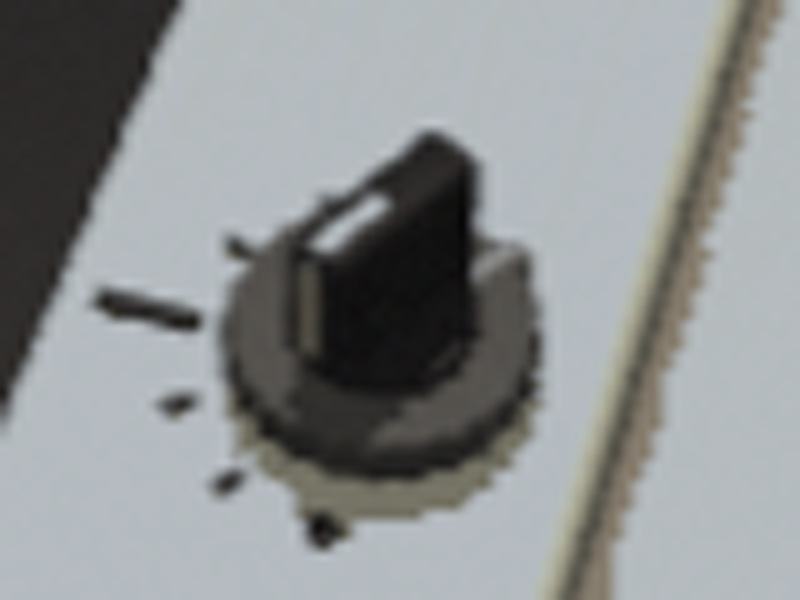

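Emit:
carry_out(
  plan=[
    [[-23.65,-18.3,0,0,0,0,60],[-23.65,-18.3,0,0,0,0,60],[-23.65,-18.3,0,0,0,0,60],[-23.65,-18.3,0,0,0,0,60],[-23.65,-18.3,0,0,0,0,60],[-23.65,-18.3,0,0,0,0,60],[-23.65,-18.3,0,0,0,0,60],[-23.65,-18.3,0,0,0,0,60],[-23.65,-18.3,0,0,0,0,60],[-23.65,-18.3,0,0,0,0,60],[-23.65,-18.3,0,0,0,0,60],[-23.65,-18.3,0,0,0,0,60],[-23.65,-18.3,0,0,0,0,60],[-23.65,-18.3,0,0,0,0,60],[-23.65,-18.3,0,0,0,0,60],[-23.65,-18.3,0,0,0,0,60],[-23.65,-18.3,0,0,0,0,60],[-23.65,-18.3,0,0,0,0,60]],
  ],
)

```text
time_s: 1.75
ee_pos: [0.4791, 0.0264, 0.2055]
eef_rot: [3.142, 0.0, 2.722]
force: [0.9, 0.6, 0.5]
grip_width: 0.06
grip_force: 0.0
```

Emit:
carry_out(
  plan=[
    [[0,0,0,0,0,0.112,40],[0,0,0,0,0,0.112,40],[0,0,0,0,0,0.112,40],[0,0,0,0,0,0.112,40],[0,0,0,0,0,0.112,40],[0,0,0,0,0,0.112,40],[0,0,0,0,0,0.112,40],[0,0,0,0,0,0.112,40],[0,0,0,0,0,0.112,40],[0,0,0,0,0,0.112,40],[0,0,0,0,0,0.112,40],[0,0,0,0,0,0.112,40],[0,0,0,0,0,0.112,40],[0,0,0,0,0,0.112,40],[0,0,20,0,0,0,40],[0,0,20,0,0,0,40],[0,0,20,0,0,0,40],[0,0,0,0,0,0,40],[0,0,0,0,0,0,40]],
  ],
)

```text
time_s: 3.33
ee_pos: [0.4784, 0.0279, 0.1454]
eef_rot: [-3.14, 0.001, 1.154]
force: [-0.4, -0.3, 0.4]
grip_width: 0.0399
grip_force: 0.0
```

Run:
```python
from station import optics,telemetry
from h import *
o=telemetry.get_obs();print(o['ee_pos'],o['eef_rot'],o['qpos'],o['grip_width'])
c=optics.camera("wrist"); print(c["intrinsics"],c["origin"],c["rotation"])
cv2.imwrite("pics/w1.png",c["pixels"][:,:,::-1])
```

```text
[0.47837855 0.0279233  0.14535957] [-3.14021080e+00  5.90157965e-04  1.15373490e+00] [-1.81443232e-02  2.05674869e-01  1.78677275e+00 -7.75142557e-06
  1.15064762e+00  3.98920683e-01] 0.03993291341717881
[[325.1922621    0.         279.95635679]
 [  0.         325.1922621  209.08589951]
 [  0.           0.           1.        ]] [0.51138715 0.1008212  0.32394075] [ 2.86503049e+00  8.70175536e-04 -4.17418666e-01]
```

View pics/w1.png

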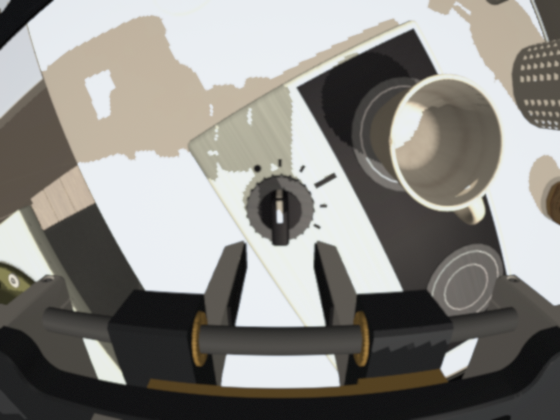

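The wrist view shows the bar upright at column 280, midway between the fingers (245 and 315) and parallel to the pads. The ring centre is at about (279.5,208). I'll check the offset numerically.

Run:
```python
from station import optics
from h import *
c=optics.camera("wrist");K=c["intrinsics"];Rm=rot(c["rotation"]);o=np.array(c["origin"])
def fr(u,v,z):
    p=np.array([u-K[0,2],v-K[1,2]]);r=np.linalg.norm(p);t=r/K[0,0]
    d=Rm@np.r_[np.sin(t)*p/max(r,1e-9),np.cos(t)]
    return o+d*(z-o[2])/d[2]
g=cv2.cvtColor(c["pixels"],cv2.COLOR_RGB2GRAY)
for y in (196,210,225,235): print(y,g[y,262:300])
print("ring",fr(279.5,208.5,.05)); a,b=fr(280.2,240,.09),fr(280,200,.09); print(a,b,np.degrees(np.arctan2(*(b-a)[1::-1])))
```

```text
196 [ 53  44  35  29  24  23  21  17  17  12  12  15  35  65  90 105 109 103
  87  60  29  14  12  15  27  40  51  53  53  53  51  56  69  86 100 107
 110 110]
210 [ 22  22  22  24  23  21  22  21  22  26  31  40  72 135 200 228 226 209
 179 134  78  36  24  23  26  35  45  51  54  55  55  56  55  57  56  58
  59  64]
225 [ 98  87  71  52  36  26  22  20  22  25  29  34  39  42  45  47  49  51
  52  56  57  59  57  50  41  37  42  49  53  55  59  70  84  98 107 111
 112 113]
235 [110 107 105 106 106 105 104  98  81  54  35  34  38  41  45  47  49  51
  54  56  59  59  59  54  46  54  79 100 107 108 109 110 111 118 136 163
 192 215]
ring [0.4801322  0.03024299 0.05      ]
[0.47493015 0.01714759 0.09      ] [0.4877204  0.04637384 0.09      ] 66.36442222902255
```

Emit:
carry_out(
  plan=[
    [[0,0,14,0,0,0,40],[0,0,14,0,0,0,40],[0,0,14,0,0,0,40],[0,0,14,0,0,0,40],[0,0,14,0,0,0,40],[0,0,13,0,0,0,40],[0,0,0,0,0,0,40],[0,0,0,0,0,0,10],[0,0,0,0,0,0,10],[0,0,0,0,0,0,10],[0,0,0,0,0,0,10],[0,0,0,0,0,0,10],[0,0,0,0,0,0,10],[0,0,0,0,0,0,10]],
  ],
  squeeze=10,
)

```text
time_s: 4.6
ee_pos: [0.4782, 0.0284, 0.0632]
eef_rot: [-3.141, -0.0, 1.154]
force: [-6.3, 3.3, 8.2]
grip_width: 0.0137
grip_force: 10.0
```

Emit:
carry_out(
  plan=[
    [[0,-1,0,0,0,0,10],[0,0,-0.5,0,0,0,10],[0,0,0,0,0,0.066,10],[0,0,0,0,0,0.066,10],[0,0,0,0,0,0.066,10],[0,0,0,0,0,0.066,10],[0,0,0,0,0,0.066,10],[0,0,0,0,0,0.066,10],[0,0,0,0,0,0.066,10],[0,0,0,0,0,0.066,10],[0,0,0,0,0,0,10],[0,0,0,0,0,0,10]],
  ],
)

```text
time_s: 5.6
ee_pos: [0.4779, 0.0285, 0.0632]
eef_rot: [-3.142, -0.001, 0.628]
force: [-0.4, 2.2, 2.0]
grip_width: 0.0143
grip_force: 10.0
```

Emit:
carry_out(
  plan=[
    [[0,0,0,0,0,0.066,10],[0,0,0,0,0,0.066,10],[0,0,0,0,0,0.066,10],[0,0,0,0,0,0.066,10],[0,0,0,0,0,0.066,10],[0,0,0,0,0,0.066,10],[0,0,0,0,0,0.066,10],[0,0,0,0,0,0.066,10],[0,0,0,0,0,0,10],[0,0,0,0,0,0,10]],
  ],
)

```text
time_s: 6.43
ee_pos: [0.4778, 0.0287, 0.0632]
eef_rot: [-3.141, -0.0, 0.101]
force: [-1.4, 6.6, 3.3]
grip_width: 0.014
grip_force: 10.0
```

Emit:
carry_out(
  plan=[
    [[0,0,0,0,0,0,40],[0,0,0,0,0,0,40],[0,0,0,0,0,0,40],[0,0,0,0,0,0,40],[0,0,0,0,0,0,40],[0,0,-15,0,0,0,40],[0,0,-20,0,0,0,40],[0,0,-20,0,0,0,40],[0,0,-25,0,0,0,40],[0,0,-30,0,0,0,40],[0,0,-30,0,0,0,40],[0,0,0,0,0,0,40],[0,0,0,0,0,0,40]],
  ],
)

```text
time_s: 7.52
ee_pos: [0.4782, 0.0283, 0.2041]
eef_rot: [3.141, -0.003, 0.098]
force: [0.1, -0.3, 0.1]
grip_width: 0.0397
grip_force: 0.0
```

Run:
```python
from station import optics
from h import *
c=optics.camera("wrist"); im=c["pixels"][:,:,::-1]
cv2.imwrite("pics/w2.png",cv2.resize(im[130:290,180:380],(800,640)[:2],interpolation=cv2.INTER_CUBIC)[:600])
```

```text
(no output)
```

View pics/w2.png

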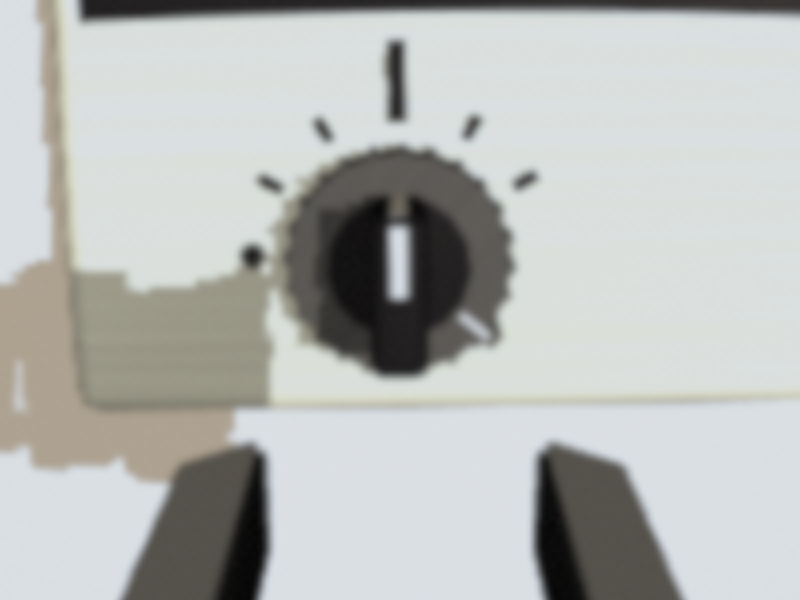

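In the close-up, the white pointer (column 398) lines up with the long mark (column 396). The ring tab is still at about 4 o'clock, at crop pixel (490,338), unchanged within measurement error. The fingers are clear.

```bash
python3 -c "
from station import ctrl
print(ctrl.hand_in())"
```

```text
the job is handed in; nothing more can be done
None
```

The job is handed in: the heat knob's pointer is at the 12 o'clock mark and released, the ring tab showed no turn beyond measurement error in the wrist view, and the arm never went near the plain knob or mug; hand-in returned no verdict.

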